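Tip the inspected clips into the bin

TASK

Empty the tilting tray into the empty blue bin: stand the bin on the bench under the tray's mouth, then press the tray's front edge gently down until the tray sits firmly against its stop, and keep it there until all five clips have slid into the bin. Then ease the tray back up onto its rest without letting it bang, never lean on it hard, and leave everything else on the bench where it is.

Things in the scene. Friction and masses are not known exactly. Their poses are not given: they have to be found in the camera images.
- stand: Fixed grey stand of the tipping tray, carrying it. Origin on the bench right below the tray's hinge line; x points level towards the tray's mouth, the way it tips and the clips slide; z up. Base plate 8 mm thick, x -110 to +85, y -75 to +75 mm. Two side plates at y = +-58 mm (x -29 to +29) reach 180 mm high and carry the hinge at 165 mm.
- tray (a joint): Tip angle, rad: 0 = level on its rest, grows as the mouth goes down. Hinge line along the stand's y, 165 mm above its origin. The tray is heavier at its rear: it swings back by itself (4 to 6 N at the front edge tip it, 3 to 5 N hold it once empty) and bangs if let go; 0.1 m/s at the edge is gentle. Clips slide from 0.25 to 0.40 rad on; the stop is met somewhere in 0.45 to 0.63 rad.
- tray_edge (a point): Middle of the top of the tray's front edge, where to press: a flat black rubber strip bridging the mouth on top of the 41 mm high side walls, 30 mm along the stand's x, 100 mm along y, 3 mm thick. Turns with the tray. When level it lies at (120, 0, 206) mm in the stand's frame; down to the stop it sinks 50 to 76 mm while its stand x stays within 8 mm. Keep below 20 N here.
- tray_lip (a point): Middle of the pouring lip, where the clips leave under the strip: open front end of the flat tray floor, 94 mm wide. When level at (150, 0, 168) mm in the stand's frame; with the tray on its stop at x = 123 to 137 mm, 80 to 103 mm high. The tray is a bare aluminium trough, 320 mm long (170 mm behind the hinge, 150 mm ahead), 100 mm wide.
- stop: Fixed post of the stop screw under the tray's front; origin at its foot, at (65, 0, 8) mm in the stand's frame. A black rubber ball (20 mm) on an adjustable screw catches the tipped tray. Its height differs each time and is not reported: feel for it. At the edge the force then rises several N per mm. Sitting firmly: 2 N or more on the ball, some 1.5 N more at the edge than before.
- bin: Empty loose blue bin, 0.22 kg, outside 190 (its x) by 150 by 65 mm high; origin at the centre of its underside. Inside 170 by 130 mm, floor 4 mm. To catch the clips: its x along the stand's x, its centre about 193 mm ahead of the stand's origin (it touches the base plate at 180), y = 0, within about 12 mm. It starts 285 to 315 mm ahead, too far out.
- bin_lip (a point): Middle of the bin's end rim farther from the tray, at x = +90 mm in the bin's frame, 58 mm high; rim and wall together are 10 mm thick there (along the bin's x), the rim 14 mm high. It can be gripped from above, one finger inside and one outside, and the bin slid along the bench.
- clip1_mid (a point): Clip 1 of the five loose white moulded clips in the tray, 34 by 24 mm, 14 mm high, about 15 g; the point is its centre half-way up, its z axis its own upward direction. It starts flat on the tray floor behind or beside the hinge.
- clip2_mid (a point): Clip 2 of the five loose white moulded clips in the tray, 34 by 24 mm, 14 mm high, about 15 g; the point is its centre half-way up, its z axis its own upward direction. It starts flat on the tray floor behind or beside the hinge.
- clip3_mid (a point): Clip 3 of the five loose white moulded clips in the tray, 34 by 24 mm, 14 mm high, about 15 g; the point is its centre half-way up, its z axis its own upward direction. It starts flat on the tray floor behind or beside the hinge.
- clip4_mid (a point): Clip 4 of the five loose white moulded clips in the tray, 34 by 24 mm, 14 mm high, about 15 g; the point is its centre half-way up, its z axis its own upward direction. It starts flat on the tray floor behind or beside the hinge.
- clip5_mid (a point): Clip 5 of the five loose white moulded clips in the tray, 34 by 24 mm, 14 mm high, about 15 g; the point is its centre half-way up, its z axis its own upward direction. It starts flat on the tray floor behind or beside the hinge.
- fan_a_mid (a point): Bystander: loose white fan head, upright ring of 66 mm diameter, 56 mm high; its centre.
- fan_b_mid (a point): Bystander: another such fan head; its centre.
- shell_mid (a point): Bystander: loose white half-shell of a fan handle, 140 by 36 by 18 mm; its centre.
- tape_mid (a point): Bystander: loose roll of paper tape lying flat, 90 mm diameter, 24 mm high; its centre.
- driver_mid (a point): Bystander: loose screwdriver with a black handle, 200 mm long, lying behind the tray; its middle.

How it is judged:
By the outcome, as a careful person would: the job done as asked, in the order asked, and still so for the second after the job is handed in, with the robot touching nothing.
It also fails if it takes over 58 s, if anything falls off the work surface, if the arm or the gripper's body presses on something with over 40 N, if the wrist force passes 120 N, or if a joint passes its speed limit or range.

ROBOT

A 7-joint arm with a two-finger parallel gripper is mounted at the origin on the work surface. World frame = base frame: x ahead of the robot, y to its left, z up, the work surface at z = 0. Lengths are in m, angles in rad, forces in N, time in s.
With the tool pointing down it reaches from about 0.425 to 0.925 m from the base axis. Payload 6.8 kg.
Tool frame: the origin (TCP) lies where the fingers leave the gripper's body, on its centre line; the fingertips stand 73 mm ahead of it and the grasp point (between the pads) lies 54 mm ahead of it; z points along the fingers, y is the direction in which the jaws open and shut (so a half turn about z gives the same grasp; the last joint's range is limited). The gripper opens to 85 mm and grips with 20 to 120 N. Pads are 22 mm wide; open, the fingers measure 114 mm over their backs; the gripper's body (76 mm by 85 mm) begins 54 mm behind the grasp point. The pads swing forward as they close: fully open they stand 13 mm farther back than shut.
Start: joints at [1.005, 0.477, 0.022, 1.555, -0.011, 1.109, -0.083], TCP at [0.298, -0.606, 0.304] pointing down, gripper open.
Joint ranges: [-2.96, 2.96], [-0.34, 2.1], [-1.41, 1.46], [0.24, 2.44], [-1.37, 4.51], [0.17, 1.92], [-2.96, 2.96]. Speed limits (rad/s): [2.39, 2.39, 3.14, 3.14, 3.14, 3.14, 3.14].

INTERFACE

Orientations are given as a rotation vector (axis times angle).
In Python, from bench import r gives the robot as it stands.
- The arm moves only by the shell command python3 -m handwheel 'ROWS' [FORCE]. ROWS is JSON, a list that holds one entry, the list of rows, each a list of 7 numbers: the shift along the world's x, y, z in m, then the turn, a rotation vector about the world's x, y, z in rad, then the finger opening in m, from 0 to 0.0854. A call has 1 to 10 rows; each row shifts and turns the commanded pose from where the row before left it; what a row does not reach is not made up. A row lasts 1/12 s, in which the tool goes at most 41.7 mm and 7.16 degrees, less where a joint would pass 70% of its speed; a pose out of reach is approached as far as the arm can. A call is refused whole if a number of a shift passes 0.0417 or a number of a turn 0.125, either way. A call with a gripper value outside its range is refused whole. The fingers move at their own pace and stop on an object; FORCE is the grip in N (left out, the last holds). Time passes only in rows, so rows that do not move let the fingers close. It gives the time, the measured TCP pose, the force and the opening at its end, in the units of the state.
- r.get_obs(): the state, without advancing time (a new reading comes with each control period).
- r.grab_frame(name): name is "scene" or "top" or "wrist"; returns (picture, depth): 400x640x3 uint8, red, green, blue; 400x640 float32, m along the optical axis (not along the pixel's ray), 0 where there is no reading.
- r.get_calibration(name): a dict with "vertical_fov" (degrees; the focal length in pixels is half the picture's height over the tangent of half this angle, whatever the lens; pixels are square), "cx", "cy" (the principal point, pixels), "R" (3x3) and "t" (3): a world point X has camera coordinates R X + t; the wrist camera has in their place "T_tool_cam" (4x4, takes a point from camera to tool coordinates, whose origin is the TCP and whose axes are the flange's). Camera axes: x right, y down, z forward; pixel columns grow to the right and rows downward; lengths in m; the calibration is good to about 2 mm. A picture is of the moment at which its call begins: read the wrist's pose just before it. get_calibration takes no time and is no camera call.
- r.hand_in(): hands the job in, once; it reports no verdict.
Trained networks look in the newest picture that a camera, given by its name, has taken for a name from the list of things; names that differ only in an ending like _2 or _b are one class to them, and where a whole thing is asked for, a point or a joint stands for the part that bears it (a point fixed in the world has none). Each returns a list of dicts, best first, with "p" (0 to 1); they miss things now and then, are a little off and sometimes report something else, mostly with a low value. They report only what shows in the picture. A call takes as long as a camera call.
- r.masks_of(label, camera): "pixels" (400x640 bool, what is visible of it) and "at" ([column, row] in pixels, amid what is visible of it).
The state is a dict: "clock": time; "joints": joint angles; "qvel": joint speeds; "tau": joint torques, N m; "tcp_pos": TCP position; "orientation": TCP orientation; "contact_force": force on the tool from outside, world axes, zero at the start; "moment": the same for the moment, N m; "grip_width": finger opening in m.
Only numpy, scipy, OpenCV 4.12 (cv2) and the standard library are available. Lean on these libraries where they do the work, as an engineer would, in place of code of your own. Each camera call takes 0.05 s, during which the arm holds its last target.

## Working session

There is one attempt and no reset: what is moved stays moved. The work goes in short steps, Python scripts to look and compute and a shell command to move; the robot and the scene stay as the last step left them, time stands still between calls to the robot, and variables do not carry over. Pictures are saved under pics/ and viewed, and the job is handed in when it is done.

```bash
ls; mkdir -p pics
cat > h.py <<'E'
import numpy as np, cv2
from bench import r
def cal(n):
    c=r.get_calibration(n); f=200/np.tan(np.radians(c["vertical_fov"])/2)
    return c,f
def cam2world(n,obs=None):
    c,f=cal(n)
    if n=="wrist":
        T=np.array(c["T_tool_cam"]); R=cv2.Rodrigues(np.array(obs["orientation"],float))[0]
        return R@T[:3,:3], R@T[:3,3]+np.array(obs["tcp_pos"]),c,f
    R=np.array(c["R"]);t=np.array(c["t"]); return R.T,-R.T@t,c,f
def cloud(n,d,obs=None):
    R,t,c,f=cam2world(n,obs)
    v,u=np.mgrid[0:400,0:640]
    P=np.stack([(u-c["cx"])/f*d,(v-c["cy"])/f*d,d],-1)
    W=P@R.T+t; W[d<=0]=np.nan; return W
def save(n,im): cv2.imwrite("pics/"+n+".png",im[:,:,::-1])
E
python3 - <<'E'
from h import *
o=r.get_obs(); print({k:np.round(v,3) for k,v in o.items()})
for n in ("top","scene"):
    im,d=r.grab_frame(n); save(n+"0",im); np.save(n+"0.npy",cloud(n,d))
    for l in ("stand","tray","tray_edge","bin","bin_lip","stop","clip1_mid","fan_a_mid","shell_mid","tape_mid","driver_mid"):
        for m in r.masks_of(l,n)[:6]:
            W=cloud(n,d)[m["pixels"]]
            print(n,l,round(m["p"],2),m["at"],m["pixels"].sum(),np.round(np.nanmedian(W,0),3),np.round(np.nanmin(W,0),3),np.round(np.nanmax(W,0),3))
E
```

```text
pics
{'clock': np.float64(0.0), 'joints': array([ 1.005,  0.478,  0.022,  1.556, -0.012,  1.109, -0.083]), 'qvel': array([ 0.001, -0.   ,  0.001,  0.001, -0.001, -0.001,  0.   ]), 'tau': array([-0.0000e+00, -5.9645e+01,  1.6080e+00, -2.8120e+01,  1.2000e-02,
        9.0000e-03, -0.0000e+00]), 'tcp_pos': array([ 0.298, -0.605,  0.303]), 'orientation': array([-3.058e+00, -7.130e-01,  1.000e-03]), 'contact_force': array([ 0.099, -0.673,  0.572]), 'moment': array([ 0.004,  0.043, -0.029]), 'grip_width': np.float64(0.086)}
top stand 0.69 [365.3, 206.9] 8115 [ 0.492 -0.163  0.169] [ 0.414 -0.387 -0.002] [ 0.593 -0.014  0.211]
top tray 0.8 [363.2, 204.4] 7205 [ 0.498 -0.164  0.169] [ 0.433 -0.398 -0.003] [0.588 0.002 0.211]
top tray 0.47 [368.9, 207.1] 8402 [ 0.492 -0.167  0.169] [ 0.412 -0.399 -0.003] [ 0.598 -0.004  0.211]
top tray_edge 0.84 [363.2, 206.3] 6697 [ 0.497 -0.162  0.169] [ 0.434 -0.337  0.   ] [ 0.578 -0.014  0.211]
top tray_edge 0.39 [364.0, 208.2] 8183 [ 0.492 -0.163  0.169] [ 0.414 -0.387 -0.002] [ 0.59  -0.014  0.211]
top bin 0.77 [233.0, 208.1] 5198 [0.514 0.153 0.006] [
[... 1845 characters left out ...]
 -0.403  0.024] [ 0.403 -0.415 -0.   ] [ 0.601 -0.385  0.032]
scene stop 0.57 [305.3, 208.1] 224 [ 0.507 -0.104  0.056] [ 0.419 -0.114 -0.001] [ 0.517 -0.052  0.116]
scene fan_a_mid 0.77 [381.8, 251.0] 806 [0.701 0.007 0.046] [ 0.627 -0.02  -0.   ] [0.727 0.051 0.063]
scene shell_mid 0.94 [281.1, 290.1] 1037 [ 0.661 -0.254  0.009] [ 0.624 -0.324 -0.001] [ 0.693 -0.182  0.024]
scene shell_mid 0.45 [382.6, 248.1] 805 [0.701 0.008 0.046] [ 0.641 -0.02  -0.   ] [0.727 0.082 0.063]
scene shell_mid 0.17 [274.6, 179.1] 131 [ 0.474 -0.175  0.175] [ 0.455 -0.194  0.168] [ 0.487 -0.158  0.186]
scene driver_mid 0.87 [204.2, 277.4] 480 [ 0.549 -0.403  0.024] [ 0.41  -0.415 -0.   ] [ 0.601 -0.385  0.032]
```

View pics/top0.png

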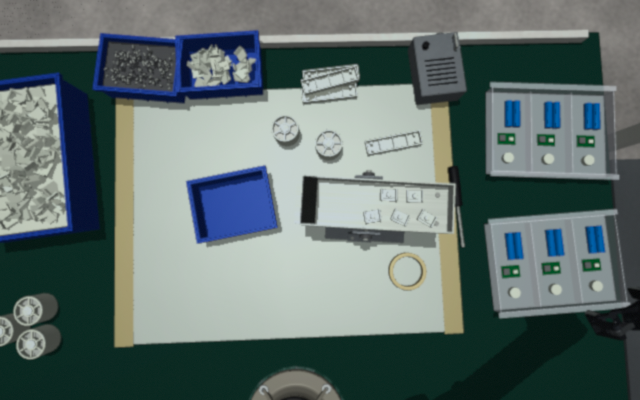

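View pics/scene0.png

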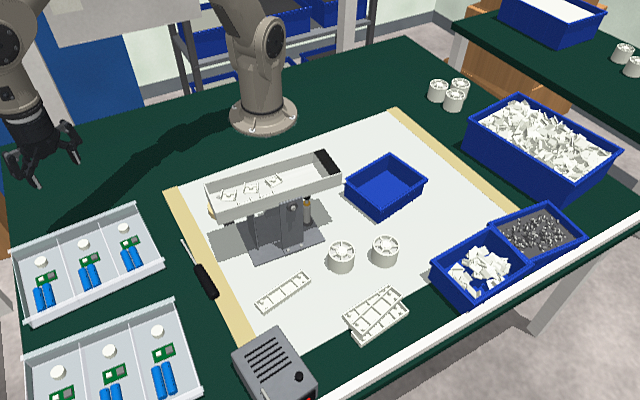

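Run:
```python
import numpy as np,cv2
for n in ("top","scene"):
    W=np.load(n+"0.npy"); im=cv2.imread(f"pics/{n}0.png")[:,:,::-1].astype(int)
    P=W.reshape(-1,3); C=im.reshape(-1,3)
    # blue bin rim
    b=(C[:,2]>C[:,0]+50)&(C[:,2]>C[:,1]+15)&(P[:,2]>.055)&(P[:,2]<.075)&(P[:,0]>.35)&(P[:,0]<.68)&(P[:,1]>0)&(P[:,1]<.35)
    q=P[b]; print(n,"bin",b.sum(),q.min(0),q.max(0),cv2.minAreaRect((q[:,:2]*1000).astype(np.float32)),np.median(q[:,2]))
    # strip: dark at z~0.2-0.212
    s=(P[:,2]>.197)&(P[:,2]<.215)&(P[:,0]>.35)&(P[:,0]<.65)&(P[:,1]>-.5)&(P[:,1]<.1)
    q=P[s]; print("walls+strip",s.sum(),cv2.minAreaRect((q[:,:2]*1000).astype(np.float32)))
    s2=s&(C.max(1)<60)
    q=P[s2]; print("strip",s2.sum(),cv2.minAreaRect((q[:,:2]*1000).astype(np.float32)),np.median(q,0))
    c=(P[:,2]>.16)&(P[:,2]<.19)&(P[:,0]>.40)&(P[:,0]<.65)&(P[:,1]>-.4)&(P[:,1]<.05)
    q=P[c]; print("floor",c.sum(),cv2.minAreaRect((q[:,:2]*1000).astype(np.float32)),np.median(q,0))
```

```text
top bin 1283 [0.4237767  0.03619737 0.05505131] [0.59994185 0.24615881 0.07112932] ((511.3968811035156, 141.42677307128906), (150.098876953125, 189.97189331054688), 10.512925148010254) 0.0653524875406648
walls+strip 1406 ((494.14263916015625, -183.51443481445312), (305.5719909667969, 100.48898315429688), 85.61824798583984)
strip 595 ((505.431884765625, -47.01881408691406), (26.5425968170166, 90.49302673339844), 85.14823150634766) [ 0.5046835  -0.04711153  0.20659075]
floor 6765 ((494.598876953125, -174.67431640625), (318.1440124511719, 146.5513458251953), 85.61027526855469) [ 0.49452279 -0.18756971  0.16907149]
scene bin 988 [0.42453305 0.03569894 0.05506852] [0.6028454  0.24529553 0.07230401] ((512.3805541992188, 138.6021270751953), (152.61111450195312, 192.28253173828125), 10.11477279663086) 0.06561178457286476
walls+strip 1437 ((494.220458984375, -182.82064819335938), (306.6766052246094, 105.99705505371094), 85.38019561767578)
strip 281 ((505.8371276855469, -47.92360305786133), (27.936765670776367, 90.72084045410156), 85.46232604980469) [ 0.507351   -0.04781871  0.20776459]
floor 3868 ((506.2318115234375, -177.1031951904297), (320.29327392578125, 126.62583923339844), 85.89633178710938) [ 0.48231234 -0.19201673  0.171967  ]
```

Both views agree. The tray points along yaw ≈85.6° and its strip is at about (0.505, −0.047, 0.207), pixel (309,200) in top. The bin centre is at about (0.512, 0.140) with yaw 100.5°, pixel (232,205). Its far end has to move −0.113 m in y and turn about −15°. I'll go over the tray to the bin lip first.

```bash
python3 -m handwheel '[[[0.009,0.035,0.006,0,0,-0.0274,0.06],[0.009,0.038,0.006,0,0,-0.0274,0.06],[0.009,0.038,0.006,0,0,-0.0274,0.06],[0.009,0.038,0.006,0,0,-0.0274,0.06],[0.009,0.038,0.006,0,0,-0.0274,0.06],[0.009,0.038,0,0,0,-0.0274,0.06],[0.009,0.038,0,0,0,-0.0274,0.06],[0.009,0.038,0,0,0,-0.0274,0.06],[0.009,0.038,0,0,0,-0.0274,0.06],[0.009,0.038,0,0,0,-0.0274,0.06]]]'
python3 -m handwheel '[[[0.009,0.038,0,0,0,0,0.06],[0.009,0.038,0,0,0,0,0.06],[0.009,0.038,0,0,0,0,0.06],[0.009,0.038,0,0,0,0,0.06],[0.009,0.038,0,0,0,0,0.06],[0.009,0.038,0,0,0,0,0.06],[0.009,0.038,0,0,0,0,0.06],[0.009,0.038,0,0,0,0,0.06],[0.009,0.038,0,0,0,0,0.06],[0.009,0.038,0,0,0,0,0.06]]]'
```

```text
clock: 2.03
tcp_pos: [0.3884, -0.2267, 0.3342]
orientation: [3.128, 0.286, 0.001]
contact_force: [0.9, 0.9, -0.6]
grip_width: 0.06
clock: 2.87
tcp_pos: [0.4785, 0.1533, 0.3343]
orientation: [3.128, 0.288, 0.001]
contact_force: [0.7, -0.0, -0.1]
grip_width: 0.0601
```

```bash
python3 -m handwheel '[[[0.0085,0.037,0,0,0,0,0.05],[0.0085,0.0375,0,0,0,0,0.05],[0,0,-0.04,0,0,0,0.05],[0,0,-0.04,0,0,0,0.05],[0,0,-0.04,0,0,0,0.05],[0,0,0,0,0,0,0.05],[0,0,0,0,0,0,0.05]]]'
python3 - <<'E'
from h import *
o=r.get_obs(); print(o["tcp_pos"])
im,d=r.grab_frame("wrist"); save("w1",im); W=cloud("wrist",d,o)
P=W.reshape(-1,3);C=im.reshape(-1,3).astype(int)
b=(C[:,2]>C[:,0]+50)&(P[:,2]>.058)&(P[:,2]<.075)
q=P[b]; q=q[(q[:,1]>.2)&(abs(q[:,0]-.5)<.05)]
print(len(q),np.percentile(q,[2,50,98],axis=0))
# line fit of the end rim in bin axis
a=np.radians(100.5); print(np.percentile((q[:,:2]-np.array(o["tcp_pos"])[:2])@[np.cos(a),np.sin(a)],[1,50,99]))
E
```

```text
clock: 3.45
tcp_pos: [0.4945, 0.2254, 0.2129]
orientation: [3.127, 0.288, -0.007]
contact_force: [0.7, -0.5, -0.0]
grip_width: 0.0499
[0.49447117 0.22543955 0.21286651]
1514 [[0.45281703 0.21720908 0.06339051]
 [0.50585586 0.22917627 0.06469168]
 [0.54831503 0.23989486 0.06604015]]
[-0.00305345  0.00176573  0.00648115]
```

View pics/w1.png

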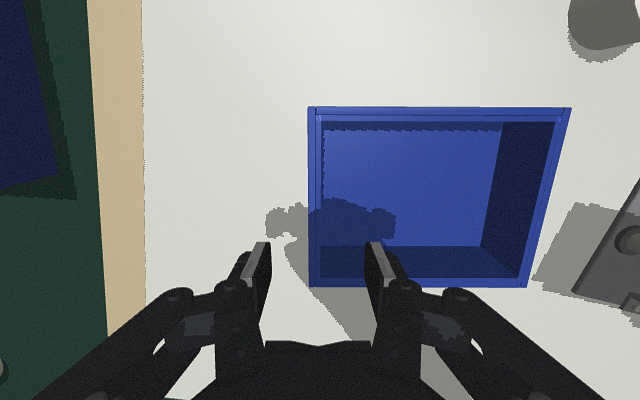

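The wrist view shows the open fingers straddling the bin's far rim (pixel column ~313), and the rim is within 2 mm of the jaw centre. I'll descend and grip.

```bash
python3 -m handwheel '[[[0,0.002,-0.04,0,0,0,0.05],[0,0,-0.035,0,0,0,0.05],[0,0,-0.02,0,0,0,0.05],[0,0,-0.005,0,0,0,0.05],[0,0,0,0,0,0,0.03],[0,0,0,0,0,0,0.015],[0,0,0,0,0,0,0.0],[0,0,0,0,0,0,0],[0,0,0,0,0,0,0]]]' 30
```

```text
clock: 4.25
tcp_pos: [0.4969, 0.2287, 0.1165]
orientation: [-3.127, -0.287, -0.007]
contact_force: [0.5, -0.4, 5.7]
grip_width: 0.0094
```

```bash
python3 -m handwheel '[[[0,0,0.002,0,0,0,0],[0.002,-0.005,0,0,0,-0.02,0],[0.0025,-0.013,0,0,0,-0.03,0],[0.0025,-0.015,0,0,0,-0.035,0],[0.0025,-0.015,0,0,0,-0.035,0],[0.0025,-0.015,0,0,0,-0.035,0],[0.0025,-0.015,0,0,0,-0.035,0],[0.0025,-0.015,0,0,0,-0.03,0],[0.002,-0.013,0,0,0,-0.02,0],[0.002,-0.006,0,0,0,-0.02,0]]]'
python3 -m handwheel '[[[0,0,0,0,0,0,0],[0,0,0,0,0,0,0]]]'
python3 - <<'E'
from h import *
for n in ("top",):
    im,d=r.grab_frame(n); save("top1",im); P=cloud(n,d).reshape(-1,3); C=im.reshape(-1,3).astype(int)
    b=(C[:,2]>C[:,0]+50)&(C[:,2]>C[:,1]+15)&(P[:,2]>.055)&(P[:,2]<.075)&(P[:,0]>.35)&(P[:,0]<.68)&(P[:,1]>-.1)&(P[:,1]<.35)
    q=P[b]; print(n,"bin",b.sum(),cv2.minAreaRect((q[:,:2]*1000).astype(np.float32)))
im=im[100:300,150:470]; save("top1c",cv2.resize(im,None,fx=2.4,fy=2.4))
E
```

```text
clock: 5.08
tcp_pos: [0.5172, 0.1134, 0.1165]
orientation: [-3.139, 0.129, -0.002]
contact_force: [-1.0, 4.9, 6.3]
grip_width: 0.0093
clock: 5.25
tcp_pos: [0.5176, 0.1127, 0.1165]
orientation: [3.137, -0.128, 0.003]
contact_force: [1.9, -2.0, 6.5]
grip_width: 0.0093
top bin 616 ((508.13250732421875, 24.855255126953125), (179.5480194091797, 157.0107421875), 88.83998107910156)
```

View pics/top1c.png

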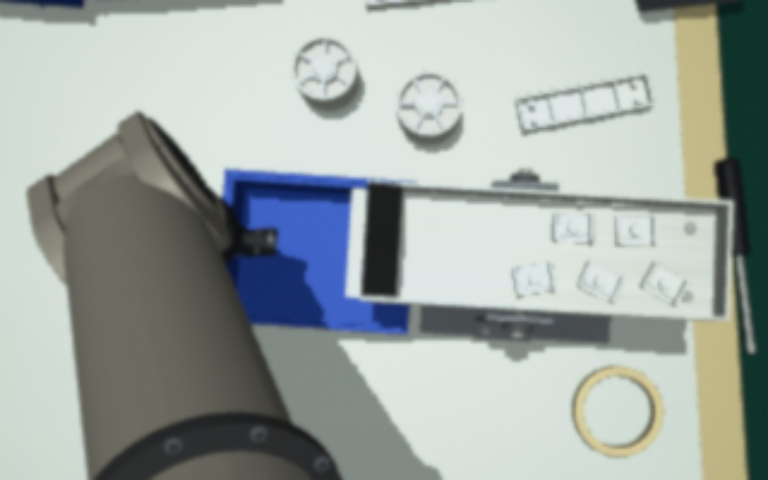

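The bin is under the mouth. In the crop its edges run parallel to the tray and the base plate starts just behind its corner at (410,330). I'll nudge it back 3 mm, release, lift and check.

```bash
python3 -m handwheel '[[[0,0.003,0,0,0,0,0],[0,0,0,0,0,0,0.02],[0,0,0,0,0,0,0.04],[0,0,0,0,0,0,0.05],[0,0,0.03,0,0,0,0.05],[0,0,0.04,0,0,0,0.05],[0,0,0.04,0,0,0,0.03],[0,0.02,0.04,0,0,0,0],[0,0.03,0.03,0,0,0,0],[0,0,0,0,0,0,0]]]' 30
python3 - <<'E'
from h import *
o=r.get_obs(); u=np.array([np.cos(np.radians(85.6)),np.sin(np.radians(85.6))]); v=np.array([-u[1],u[0]]); O=np.array([.496,-.166])
for n in ("wrist","scene"):
    im,d=r.grab_frame(n); save(n+"2",im); P=cloud(n,d,o).reshape(-1,3); C=im.reshape(-1,3).astype(int)
    b=(C[:,2]>C[:,0]+50)&(C[:,2]>C[:,1]+15)&(P[:,2]>.055)&(P[:,2]<.075)&(P[:,0]>.35)&(P[:,0]<.66)&(P[:,1]>-.1)&(P[:,1]<.25)
    q=P[b]; print(n,"bin",b.sum(),cv2.minAreaRect((q[:,:2]*1000).astype(np.float32)))
    print("stand frame x,y", np.percentile((q[:,:2]-O)@np.c_[u,v],[0.5,99.5],axis=0))
    s=(P[:,2]>.197)&(P[:,2]<.215)&(C.max(1)<60)&(P[:,0]>.4)&(P[:,0]<.6)&(P[:,1]<0)&(P[:,1]>-.1)
    q=P[s]; 
    if len(q)>20: print("strip",len(q),cv2.minAreaRect((q[:,:2]*1000).astype(np.float32)),np.median(q,0))
E
```

```text
clock: 6.13
tcp_pos: [0.5179, 0.1736, 0.2993]
orientation: [-3.132, 0.112, -0.015]
contact_force: [-0.2, 2.2, 1.0]
grip_width: 0.002
wrist bin 5174 ((509.718994140625, 24.11968994140625), (190.4423828125, 149.71475219726562), 85.32362365722656)
stand frame x,y [[ 0.09649501 -0.07380794]
 [ 0.28538457  0.07513619]]
strip 120 ((468.80133056640625, -31.35515785217285), (3.525193214416504, 16.24164581298828), 86.53246307373047) [ 0.46626167 -0.030895    0.20495242]
scene bin 862 ((509.53125, 25.447288513183594), (191.10414123535156, 153.19171142578125), 85.02566528320312)
stand frame x,y [[ 0.09668044 -0.07436895]
 [ 0.28672954  0.07470522]]
strip 287 ((505.0313720703125, -46.85336685180664), (28.41140365600586, 90.64079284667969), 85.52481842041016) [ 0.50900593 -0.04805001  0.20774663]
```

View pics/wrist2.png

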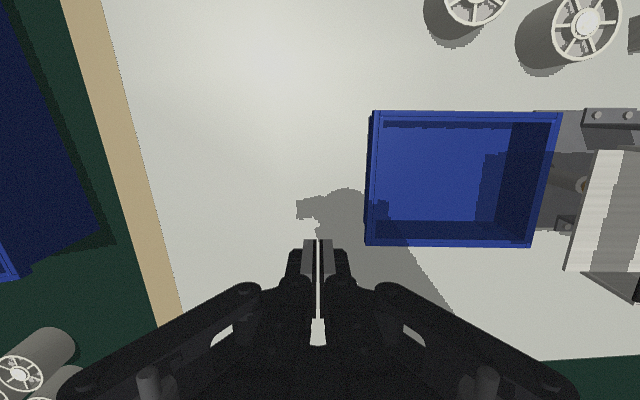

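View pics/scene2.png

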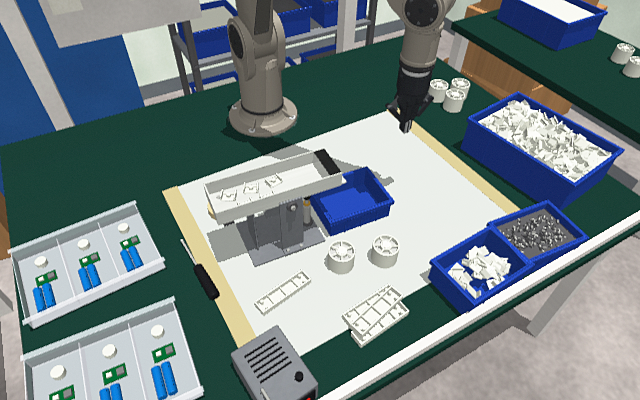

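The bin is in place: its centre is at stand x ≈ 191 mm and y ≈ 0, parallel to the tray, and it's empty. Next I'll go above the strip with the fingers shut.

```bash
python3 -m handwheel '[[[0,-0.015,0.01,0,0,0,0],[-0.002,-0.03,0,0,0,0,0],[-0.002,-0.035,0,0,0,0,0],[-0.002,-0.035,0,0,0,0,0],[-0.002,-0.035,0,0,0,0,0],[-0.002,-0.035,0,0,0,0,0],[-0.002,-0.025,0,0,0,0,0],[-0.001,-0.01,0,0,0,0,0],[0,0,-0.01,0,0,0,0],[0,0,0,0,0,0,0]]]' 30
python3 - <<'E'
from h import *
im,d=r.grab_frame("scene"); save("scene3",cv2.resize(im[100:260,180:440],None,fx=3,fy=3))
E
```

```text
clock: 7.07
tcp_pos: [0.5019, -0.053, 0.2899]
orientation: [-3.139, 0.122, 0.007]
contact_force: [-0.6, 0.2, 0.1]
grip_width: 0.0001
```

View pics/scene3.png

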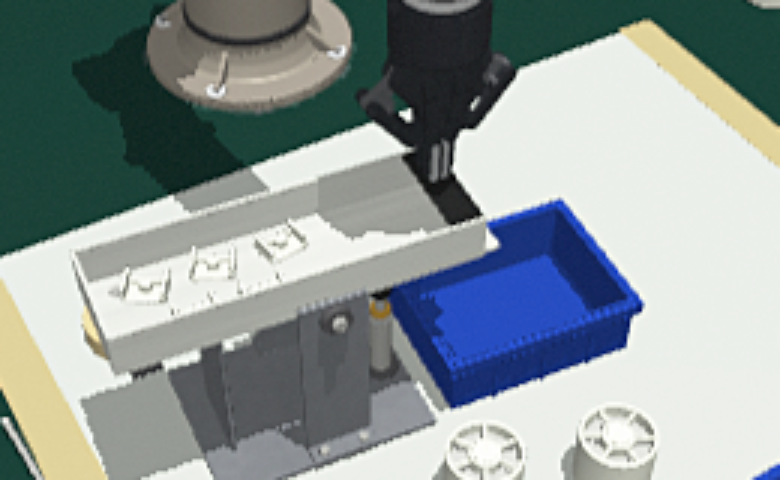

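The fingertips are above the strip, about 6 mm too far toward the tray. I'll centre them and feel down to contact.

```bash
python3 -m handwheel '[[[0.003,0.006,0,0,0,0,0],[0,0,-0.002,0,0,0,0],[0,0,-0.002,0,0,0,0],[0,0,-0.002,0,0,0,0],[0,0,-0.002,0,0,0,0],[0,0,-0.002,0,0,0,0],[0,0,-0.001,0,0,0,0]]]' 30
```

```text
clock: 7.7
tcp_pos: [0.5062, -0.0469, 0.2813]
orientation: [3.139, -0.12, -0.001]
contact_force: [-0.5, -0.3, 0.1]
grip_width: 0.0
```

```bash
python3 -m handwheel '[[[0,0,-0.002,0,0,0,0],[0,0,-0.002,0,0,0,0],[0,0,-0.002,0,0,0,0],[0,0,-0.002,0,0,0,0]]]' 30
```

```text
clock: 8.03
tcp_pos: [0.5067, -0.046, 0.2742]
orientation: [-3.138, 0.119, -0.001]
contact_force: [-1.4, 4.3, 6.3]
grip_width: -0.0001
```

```bash
python3 -m handwheel '[[[0,0.001,-0.002,0,0,0,0],[0,0.001,-0.003,0,0,0,0],[0,0.001,-0.003,0,0,0,0],[0,0.0005,-0.003,0,0,0,0],[0,0.0005,-0.003,0,0,0,0]]]' 30
```

```text
clock: 8.45
tcp_pos: [0.5069, -0.0425, 0.2603]
orientation: [-3.139, 0.119, -0.003]
contact_force: [-0.7, 0.5, 5.8]
grip_width: 0.0001
```

```bash
python3 -m handwheel '[[[0,0.0005,-0.003,0,0,0,0],[0,0.0005,-0.003,0,0,0,0],[0,0.0004,-0.003,0,0,0,0],[0,0.0003,-0.003,0,0,0,0],[0,0.0002,-0.003,0,0,0,0]]]' 30
```

```text
clock: 8.87
tcp_pos: [0.507, -0.0406, 0.245]
orientation: [-3.139, 0.119, -0.003]
contact_force: [0.7, 2.1, 4.9]
grip_width: -0.0004
```

```bash
python3 -m handwheel '[[[0,0,-0.002,0,0,0,0],[0,0,-0.002,0,0,0,0],[0,0,-0.002,0,0,0,0],[0,0,-0.002,0,0,0,0],[0,0,-0.002,0,0,0,0]]]' 30
python3 - <<'E'
from h import *
im,d=r.grab_frame("scene"); save("scene4",cv2.resize(im[100:260,180:440],None,fx=3,fy=3))
E
```

```text
clock: 9.28
tcp_pos: [0.5067, -0.0406, 0.2346]
orientation: [-3.139, 0.119, -0.001]
contact_force: [2.1, 3.5, 4.6]
grip_width: 0.0002
```

View pics/scene4.png

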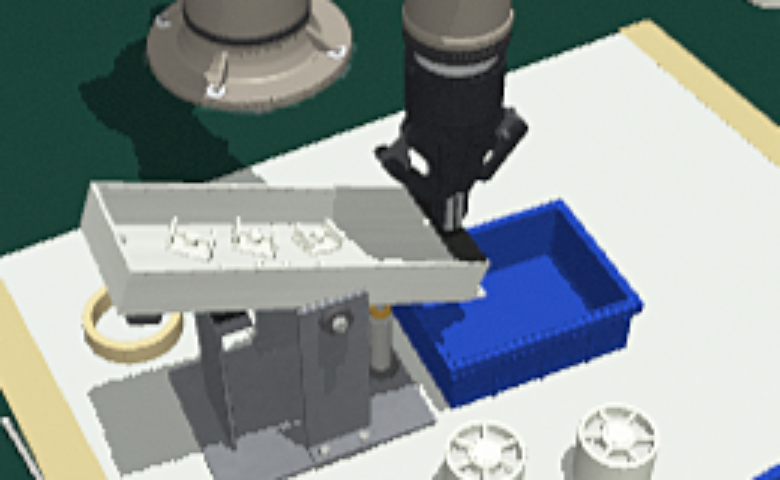

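The tray is tipped about 0.36 rad and the clips are starting to slide. From here I'll feel for the stop in small steps.

```bash
python3 -m handwheel '[[[0,0.0005,-0.0015,0,0,0,0],[0,0,-0.0015,0,0,0,0],[0,0,-0.001,0,0,0,0]]]' 30
```

```text
clock: 9.58
tcp_pos: [0.5063, -0.0409, 0.2304]
orientation: [3.139, -0.12, -0.0]
contact_force: [2.0, 1.0, 3.6]
grip_width: 0.0001
```

```bash
python3 -m handwheel '[[[0,0,-0.001,0,0,0,0],[0,0,-0.001,0,0,0,0],[0,0,-0.001,0,0,0,0]]]' 30
```

```text
clock: 9.83
tcp_pos: [0.5063, -0.041, 0.2275]
orientation: [3.139, -0.12, -0.0]
contact_force: [1.6, 0.2, 3.8]
grip_width: 0.0
```

```bash
python3 -m handwheel '[[[0,0,-0.001,0,0,0,0],[0,0,-0.001,0,0,0,0],[0,0,-0.001,0,0,0,0]]]' 30
```

```text
clock: 10.08
tcp_pos: [0.506, -0.0409, 0.2244]
orientation: [3.139, -0.12, -0.001]
contact_force: [-0.6, 0.4, 3.9]
grip_width: -0.0001
```

```bash
python3 -m handwheel '[[[0,0,-0.001,0,0,0,0],[0,0,-0.001,0,0,0,0],[0,0,0,0,0,0,0]]]' 30
```

```text
clock: 10.33
tcp_pos: [0.5059, -0.0406, 0.2223]
orientation: [3.139, -0.12, -0.002]
contact_force: [0.1, -0.5, 3.2]
grip_width: 0.0001
```

```bash
python3 -m handwheel '[[[0,0,-0.001,0,0,0,0],[0,0,-0.001,0,0,0,0],[0,0,0,0,0,0,0]]]' 30
```

```text
clock: 10.58
tcp_pos: [0.5061, -0.0405, 0.2203]
orientation: [3.139, -0.12, -0.001]
contact_force: [0.5, 0.1, 3.0]
grip_width: 0.0005
```

```bash
python3 -m handwheel '[[[0,0,-0.001,0,0,0,0],[0,0,-0.001,0,0,0,0],[0,0,0,0,0,0,0]]]' 30
python3 - <<'E'
from h import *
im,d=r.grab_frame("scene"); save("scene5",cv2.resize(im[100:260,180:440],None,fx=3,fy=3))
E
```

```text
clock: 10.83
tcp_pos: [0.5062, -0.0405, 0.2184]
orientation: [-3.139, 0.12, 0.0]
contact_force: [-1.0, -0.4, 4.0]
grip_width: -0.0005
```

View pics/scene5.png

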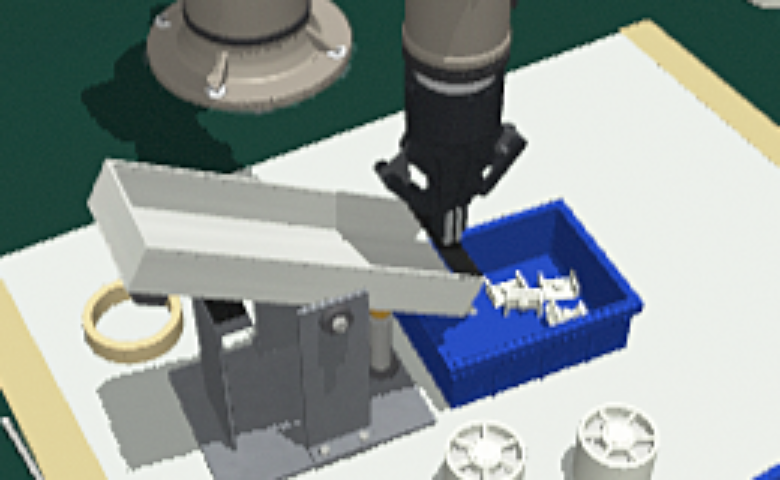

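Clips are already in the bin, around pixels (530,295) in the crop. The stop hasn't been reached yet, so I'll keep pressing until it's felt.

```bash
python3 -m handwheel '[[[0,-0.0003,-0.001,0,0,0,0],[0,-0.0003,-0.001,0,0,0,0],[0,0,0,0,0,0,0]]]' 30
```

```text
clock: 11.13
tcp_pos: [0.5063, -0.0409, 0.2164]
orientation: [-3.139, 0.119, 0.0]
contact_force: [0.0, 1.5, 3.5]
grip_width: 0.0001
```

```bash
python3 -m handwheel '[[[0,-0.0003,-0.001,0,0,0,0],[0,-0.0003,-0.001,0,0,0,0],[0,0,0,0,0,0,0]]]' 30
```

```text
clock: 11.38
tcp_pos: [0.5063, -0.0414, 0.2144]
orientation: [-3.139, 0.119, 0.0]
contact_force: [-1.6, 1.8, 2.5]
grip_width: -0.0001
```

```bash
python3 -m handwheel '[[[0,-0.0003,-0.001,0,0,0,0],[0,-0.0003,-0.001,0,0,0,0],[0,0,0,0,0,0,0]]]' 30
```

```text
clock: 11.63
tcp_pos: [0.5062, -0.0419, 0.2124]
orientation: [-3.139, 0.119, 0.0]
contact_force: [-0.2, 3.8, 2.6]
grip_width: -0.0001
```

```bash
python3 -m handwheel '[[[0,0,-0.001,0,0,0,0],[0,0,-0.001,0,0,0,0],[0,0,0,0,0,0,0]]]' 30
```

```text
clock: 11.88
tcp_pos: [0.5062, -0.0423, 0.2104]
orientation: [3.139, -0.12, -0.0]
contact_force: [-0.5, 2.4, 1.4]
grip_width: 0.0002
```

```bash
python3 -m handwheel '[[[0,0,-0.001,0,0,0,0],[0,0,-0.001,0,0,0,0],[0,0,0,0,0,0,0]]]' 30
```

```text
clock: 12.13
tcp_pos: [0.5062, -0.0426, 0.2084]
orientation: [3.139, -0.12, -0.0]
contact_force: [-1.3, 3.7, 2.0]
grip_width: 0.0
```

```bash
python3 -m handwheel '[[[0,0,-0.001,0,0,0,0],[0,0,-0.001,0,0,0,0],[0,0,0,0,0,0,0]]]' 30
```

```text
clock: 12.38
tcp_pos: [0.5065, -0.0428, 0.2065]
orientation: [3.139, -0.12, 0.0]
contact_force: [-0.4, 0.8, 3.3]
grip_width: -0.0004
```

```bash
python3 -m handwheel '[[[0,0,-0.001,0,0,0,0],[0,0,0,0,0,0,0],[0,0,0,0,0,0,0]]]' 30
```

```text
clock: 12.63
tcp_pos: [0.5067, -0.0424, 0.2059]
orientation: [3.139, -0.12, 0.001]
contact_force: [-0.9, 1.6, 4.2]
grip_width: -0.0001
```

```bash
python3 -m handwheel '[[[0,0,-0.001,0,0,0,0],[0,0,0,0,0,0,0],[0,0,0,0,0,0,0]]]' 30;  python3 - <<'E'
from h import *
im,d=r.grab_frame("scene"); save("scene6",cv2.resize(im[100:260,180:440],None,fx=3,fy=3))
for i in range(4):
    r.grab_frame("scene"); print(np.round(r.get_obs()["contact_force"],1))
E
```

```text
clock: 12.88
tcp_pos: [0.5069, -0.0421, 0.2052]
orientation: [-3.139, 0.12, -0.002]
contact_force: [-1.1, 0.4, 5.6]
grip_width: 0.0
[-0.2  0.8  6.5]
[-0.1  1.5  7. ]
[-0.   1.7  7.3]
[-0.9  1.   7.2]
```

View pics/scene6.png

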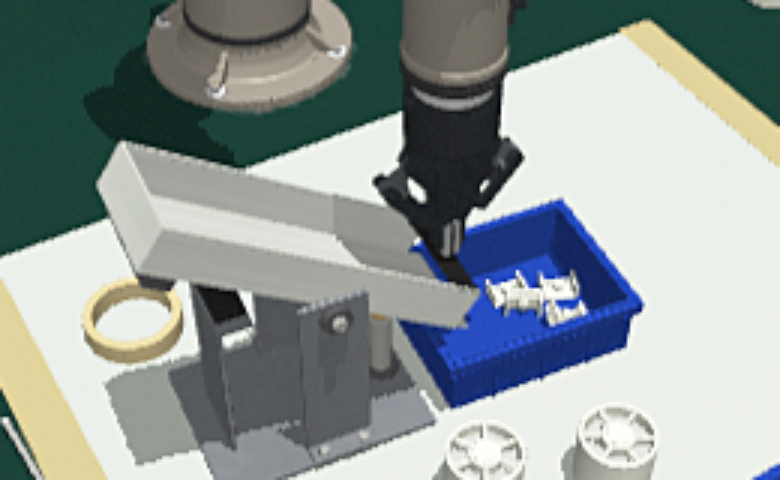

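The force rose from about 2.5 N to 7.2 N within 1.5 mm, so the tray is firmly on the stop. I'll hold there and count the clips.

```bash
python3 -m handwheel '[[[0,0,0,0,0,0,0],[0,0,0,0,0,0,0],[0,0,0,0,0,0,0],[0,0,0,0,0,0,0],[0,0,0,0,0,0,0],[0,0,0,0,0,0,0],[0,0,0,0,0,0,0],[0,0,0,0,0,0,0]]]' 30;  python3 - <<'E'
from h import *
o=r.get_obs()
for n in ("top","wrist","scene"):
    im,d=r.grab_frame(n); save("hold_"+n,im if n=="wrist" else cv2.resize(im[100:260,180:440],None,fx=3,fy=3))
    W=cloud(n,d,o)
    for m in r.masks_of("clip1_mid",n): print(n,round(m["p"],2),m["at"],m["pixels"].sum(),np.round(np.nanmedian(W[m["pixels"]],0),3))
print(r.get_obs()["contact_force"])
E
```

```text
clock: 13.8
tcp_pos: [0.5069, -0.0421, 0.2052]
orientation: [-3.139, 0.119, -0.002]
contact_force: [-0.9, 1.4, 7.9]
grip_width: 0.0004
scene 0.64 [267.5, 178.5] 4316 [ 0.478 -0.193  0.208]
scene 0.29 [341.2, 254.3] 797 [ 0.664 -0.097  0.047]
[-0.19951096  1.24493379  6.93606671]
```

View pics/hold_wrist.png

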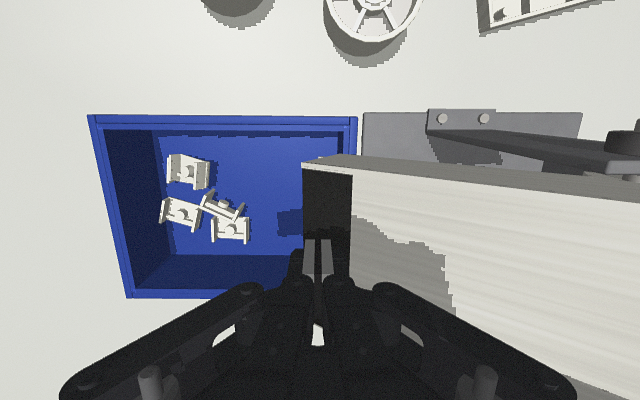

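View pics/hold_top.png

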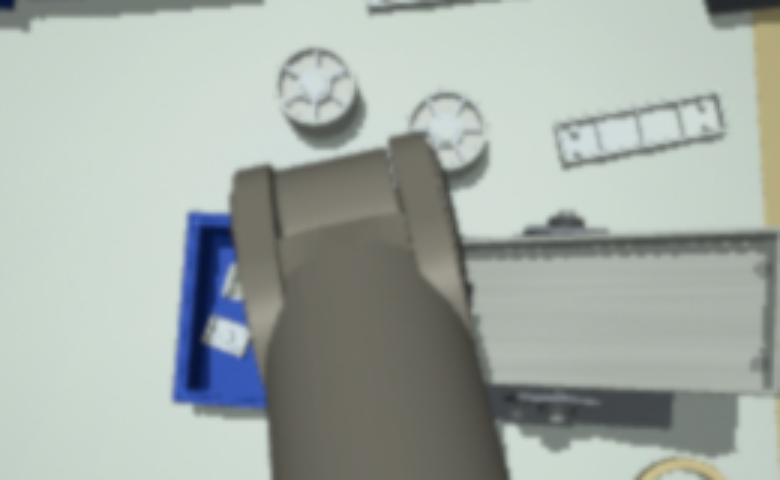

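View pics/hold_scene.png

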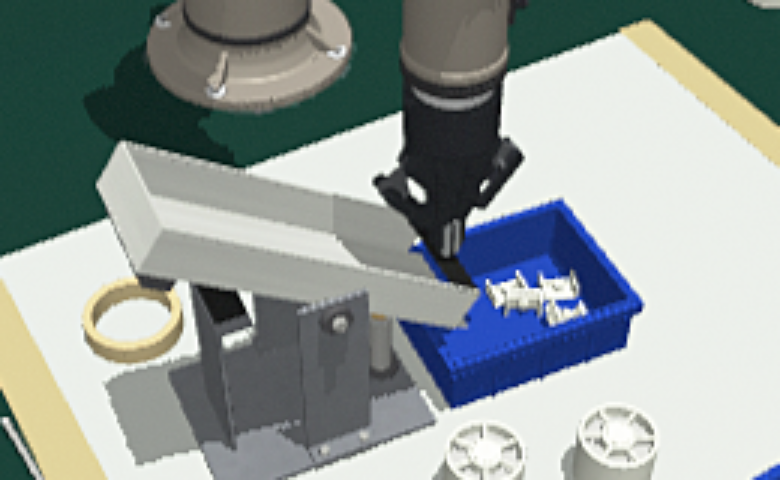

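```bash
python3 - <<'E'
import cv2
im=cv2.imread("pics/hold_wrist.png"); cv2.imwrite("pics/hw_c.png",cv2.resize(im[140:300,120:320],None,fx=3.5,fy=3.5,interpolation=cv2.INTER_CUBIC))
E
python3 - <<'E'
from h import *
im,d=r.grab_frame("scene"); save("hs_c",cv2.resize(im[165:235,310:400],None,fx=8,fy=8,interpolation=cv2.INTER_CUBIC))
E
```

```text
(no output)
```

View pics/hw_c.png

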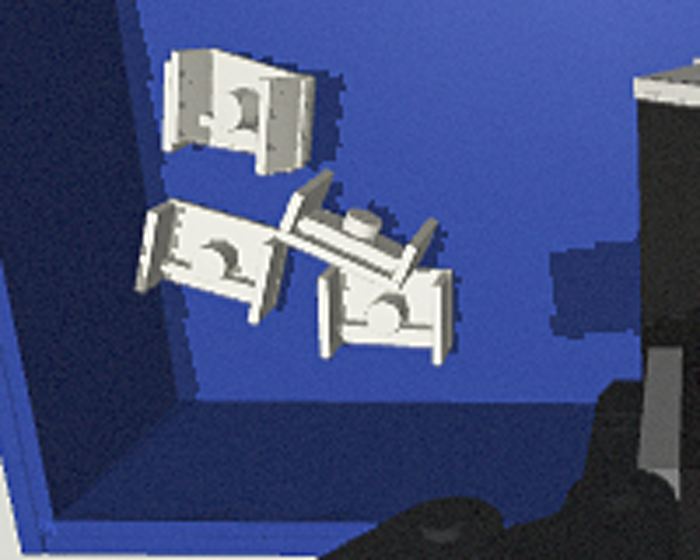

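View pics/hs_c.png

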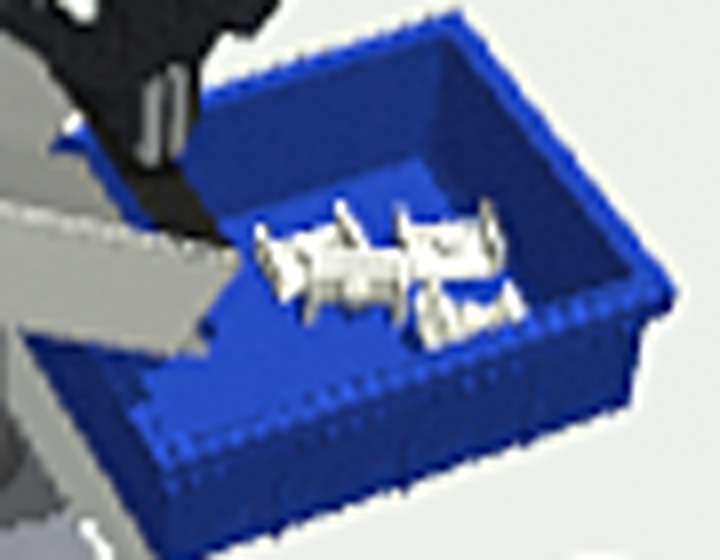

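Run:
```python
from h import *
o=r.get_obs()
im,d=r.grab_frame("scene"); save("hs_d",cv2.resize(im[150:215,270:350],None,fx=9,fy=9,interpolation=cv2.INTER_CUBIC))
# tray-frame clouds: height above floor
u=np.array([np.cos(np.radians(85.6)),np.sin(np.radians(85.6)),0]); v=np.array([-u[1],u[0],0]); O=np.array([.496,-.166,.165])
for n in ("scene","wrist","top"):
    if n!="scene": im,d=r.grab_frame(n)
    W=cloud(n,d,o)-O
    x=W@u;y=W@v;z=W[...,2]
    for th in (0.6,):
        X=x*np.cos(th)-z*np.sin(th); Z=x*np.sin(th)+z*np.cos(th)
        fl=(abs(y)<.046)&(X>-.165)&(X<.15)&(abs(Z)<.03)
        print(n,fl.sum(),[ (c,round(float(np.median(Z[fl&(abs(X-c)<.02)])),4)) for c in (-.13,-.08,0,.06,.1,.13) if (fl&(abs(X-c)<.02)).sum()>5])
        H=np.histogram2d(X[fl],y[fl],bins=[np.arange(-.17,.151,.02),np.arange(-.05,.051,.02)])[0]; print(H.astype(int))
        b=fl&(Z>.012)&(abs(y)<.04); print("above",b.sum(),np.argwhere(b)[:5], X[b][:5],y[b][:5])
```

```text
scene 904 [(-0.13, 0.0047), (-0.08, 0.0049), (0, 0.0047), (0.06, 0.0045), (0.1, 0.0044), (0.13, 0.0039)]
[[25  4  3  5  2]
 [28  0  0  0  2]
 [ 1  0  0 33 34]
 [ 0  0  0 38 26]
 [ 1  0  0 36 36]
 [ 1  0  1 30 27]
 [ 1  0  0 33 33]
 [ 0  0  0 31 28]
 [ 0  0  1 29 26]
 [ 0  0  0 28 26]
 [ 0  0  0 27 24]
 [ 0  0  0 24 28]
 [ 1  0  0 26 20]
 [ 1  0  2 26 25]
 [ 0  0  1 24 21]
 [30 19  0 22 14]]
above 0 [] [] []
wrist 42007 [(0, 0.0019), (0.06, 0.0017), (0.1, 0.0016), (0.13, 0.0015)]
[[   0    0    0    0    0]
 [   0    0    0    0    0]
 [   0    0    0    0    0]
 [   0    0    0    0    0]
 [   0    0    0    0    0]
 [   0    0    0    0    0]
 [   0    0    0    0    0]
 [   0    1  388  969 1182]
 [1088 2702 2634 2307 1908]
 [1185 2372 2043 1815  993]
 [ 928 1843 1652 1465  514]
 [ 731 1492 1324 1188  218]
 [ 599 1216 1089  928   89]
 [ 482  992  906  783   93]
 [ 266  542  482  446  152]
 [   0    0    0    0    0]]
above 0 [] [] []
top 4586 [(-0.13, 0.0039), (-0.08, 0.0037), (0, 0.0036), (0.06, 0.0035)]
[[ 13  22  22  20  19]
 [ 86 110 105 104  88]
 [ 85  99  99 109  81]
 [ 77  93  95 104  79]
 [ 75  92  99  94  78]
 [ 73  91  88  92  75]
 [ 66  90  86  91  71]
 [ 67  80  88  81  62]
 [ 70  72  85  76  67]
 [ 65  78  80  75  67]
 [ 59  69  75  73  57]
 [ 61  71  74  73  33]
 [ 29  18   9   1   0]
 [  0   0   0   0   0]
 [  0   0   0   0   0]
 [  0   0   0   0   0]]
above 0 [] [] []
```

View pics/hs_d.png

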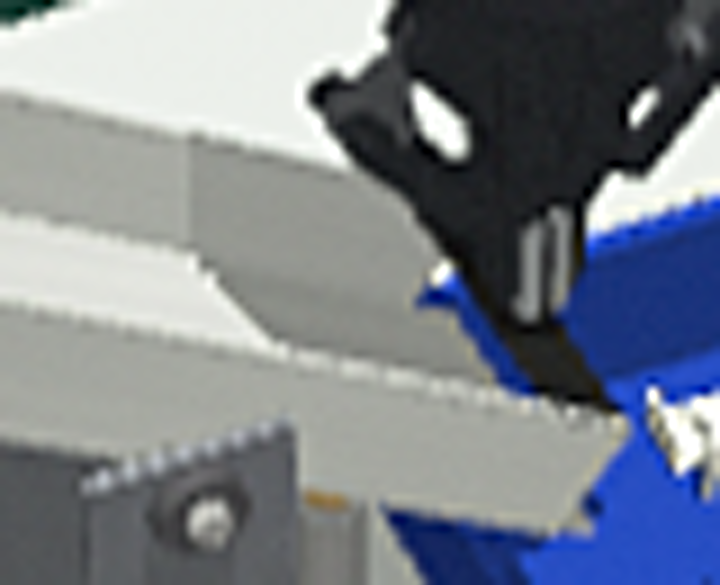

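The tray floor is empty over its whole length in all three depth views. Four clips are visible in the bin and the fifth must be under the strip, so I'll check for it once I'm out of the way. I've held about 2 s on the stop, so now I'll ease the tray up with the fingers following the edge.

```bash
python3 -m handwheel '[[[0,0,0.0015,0,0,0,0],[0,0.0003,0.002,0,0,0,0],[0,0.0003,0.003,0,0,0,0],[0,0.0003,0.003,0,0,0,0],[0,0.0003,0.003,0,0,0,0],[0,0.0002,0.003,0,0,0,0],[0,0.0002,0.003,0,0,0,0],[0,0,0.003,0,0,0,0],[0,0,0.003,0,0,0,0]]]' 30
```

```text
clock: 15.05
tcp_pos: [0.5062, -0.0406, 0.2295]
orientation: [-3.139, 0.12, 0.0]
contact_force: [-0.3, 3.8, 3.7]
grip_width: 0.0003
```

```bash
python3 -m handwheel '[[[0,0,0.003,0,0,0,0],[0,0,0.003,0,0,0,0],[0,0,0.003,0,0,0,0],[0,-0.0002,0.003,0,0,0,0],[0,-0.0002,0.003,0,0,0,0],[0,-0.0003,0.003,0,0,0,0]]]' 30
```

```text
clock: 15.55
tcp_pos: [0.5063, -0.0415, 0.2475]
orientation: [3.139, -0.12, -0.0]
contact_force: [-1.5, 3.9, 3.5]
grip_width: -0.0002
```

```bash
python3 -m handwheel '[[[0,-0.0003,0.003,0,0,0,0],[0,-0.0003,0.003,0,0,0,0],[0,-0.0005,0.003,0,0,0,0],[0,-0.0006,0.0025,0,0,0,0],[0,-0.0006,0.0025,0,0,0,0],[0,-0.0006,0.002,0,0,0,0]]]' 30
```

```text
clock: 16.05
tcp_pos: [0.5064, -0.0445, 0.2635]
orientation: [3.139, -0.12, 0.0]
contact_force: [0.1, 2.5, 4.5]
grip_width: -0.0003
```

```bash
python3 -m handwheel '[[[0,-0.0005,0.0015,0,0,0,0],[0,-0.0004,0.0015,0,0,0,0],[0,-0.0004,0.001,0,0,0,0],[0,-0.0004,0.001,0,0,0,0],[0,-0.0004,0.001,0,0,0,0],[0,-0.0003,0.001,0,0,0,0]]]' 30
```

```text
clock: 16.55
tcp_pos: [0.5064, -0.0467, 0.2702]
orientation: [-3.139, 0.12, -0.0]
contact_force: [-1.2, 3.1, 5.2]
grip_width: -0.0001
```

```bash
python3 -m handwheel '[[[0,-0.0003,0.001,0,0,0,0],[0,-0.0003,0.001,0,0,0,0],[0,-0.0003,0.001,0,0,0,0],[0,-0.0003,0.001,0,0,0,0],[0,-0.0003,0.001,0,0,0,0],[0,-0.0003,0.001,0,0,0,0]]]' 30
```

```text
clock: 17.05
tcp_pos: [0.5063, -0.0486, 0.2762]
orientation: [3.139, -0.12, -0.0]
contact_force: [-0.8, 2.9, 5.3]
grip_width: -0.0002
```

```bash
python3 -m handwheel '[[[0,0,0.001,0,0,0,0],[0,0,0.001,0,0,0,0],[0,0,0.001,0,0,0,0],[0,0,0.001,0,0,0,0],[0,0,0,0,0,0,0]]]' 30
```

```text
clock: 17.47
tcp_pos: [0.506, -0.0491, 0.2797]
orientation: [3.139, -0.121, -0.001]
contact_force: [0.3, -0.8, -0.3]
grip_width: 0.0002
```

```bash
python3 -m handwheel '[[[0,0,0.001,0,0,0,0],[0,0,0.001,0,0,0,0],[0,0,0.001,0,0,0,0],[0,0,0.001,0,0,0,0],[0,0,0,0,0,0,0]]]' 30
```

```text
clock: 17.88
tcp_pos: [0.5064, -0.0485, 0.2843]
orientation: [3.139, -0.12, 0.0]
contact_force: [-1.1, 0.1, -0.6]
grip_width: -0.0002
```

The tray is back on its rest and the contact force is zero. I'll lift clear, move forward over the bin and check.

```bash
python3 -m handwheel '[[[0,0,0.02,0,0,0,0],[0,0.02,0.03,0,0,0,0],[0,0.04,0.01,0,0,0,0],[0,0.04,0,0,0,0,0],[0,0.04,0,0,0,0,0],[0,0.04,0,0,0,0,0],[0,0.04,0,0,0,0,0],[0,0.03,0,0,0,0,0],[0,0,0,0,0,0,0]]]' 30
python3 - <<'E'
from h import *
o=r.get_obs(); u=np.array([np.cos(np.radians(85.6)),np.sin(np.radians(85.6))]); v=np.array([-u[1],u[0]]); O=np.array([.496,-.166])
for n in ("wrist","scene","top"):
    im,d=r.grab_frame(n); save("fin_"+n,im if n!="scene" else cv2.resize(im[100:260,180:440],None,fx=3,fy=3))
    W=cloud(n,d,o); P=W.reshape(-1,3); C=im.reshape(-1,3).astype(int)
    b=(C[:,2]>C[:,0]+50)&(C[:,2]>C[:,1]+15)&(P[:,2]>.055)&(P[:,2]<.075)&(P[:,0]>.35)&(P[:,0]<.66)&(P[:,1]>-.1)&(P[:,1]<.25)
    q=P[b]; print(n,"bin",cv2.minAreaRect((q[:,:2]*1000).astype(np.float32)))
    for l in ("clip1_mid","fan_a_mid","shell_mid","tape_mid","driver_mid"):
        for m in r.masks_of(l,n):
            if m["p"]>.35: print(n,l,round(m["p"],2),m["at"],np.round(np.nanmedian(W[m["pixels"]],0),3))
    s=(P[:,2]>.19)&(P[:,2]<.22)&(C.max(1)<60)&(P[:,0]>.4)&(P[:,0]<.6)&(P[:,1]<0)&(P[:,1]>-.1)
    if s.sum()>20: print("strip",np.median(P[s],0))
E
```

```text
clock: 18.63
tcp_pos: [0.5046, 0.2092, 0.3446]
orientation: [-3.135, 0.104, 0.0]
contact_force: [-1.2, 1.2, 0.4]
grip_width: -0.0003
wrist bin ((509.66015625, 24.51422882080078), (190.38473510742188, 149.7068328857422), 85.2634506225586)
wrist clip1_mid 0.47 [404.1, 138.1] [0.538 0.088 0.015]
wrist clip1_mid 0.41 [567.6, 25.7] [ 0.652 -0.079  0.045]
wrist fan_a_mid 0.85 [468.8, 12.1] [0.674 0.026 0.042]
wrist fan_a_mid 0.7 [433.5, 175.4] [0.479 0.045 0.008]
wrist shell_mid 0.75 [630.1, 29.0] [ 0.652 -0.185  0.011]
wrist shell_mid 0.52 [434.1, 179.5] [0.478 0.045 0.009]
wrist shell_mid 0.41 [609.6, 188.3] [ 0.499 -0.039  0.168]
wrist tape_mid 0.87 [619.5, 261.2] [ 0.328 -0.238  0.019]
wrist tape_mid 0.66 [407.6, 127.7] [0.548 0.089 0.016]
wrist tape_mid 0.51 [609.9, 186.6] [ 0.498 -0.039  0.168]
strip [ 0.47374538 -0.03331691  0.20555078]
scene bin ((508.228515625, 25.575950622558594), (191.9195556640625, 155.2711639404297), 85.96316528320312)
scene fan_a_mid 0.85 [382.9, 251.9] [0.702 0.008 0.046]
scene shell_mid 0.59 [281.1, 290.2] [ 0.662 -0.256  0.008]
scene driver_mid 0.81 [205.4, 280.7] [ 0.553 -0.402  0.025]
scene driver_mid 0.5 [269.5, 184.3] [ 0.482 -0.193  0.178]
strip [ 0.5076819  -0.04797933  0.20805181]
top bin ((507.89349365234375, 27.116119384765625), (188.89723205566406, 149.6614990234375), 85.22640991210938)
top fan_a_mid 0.76 [286.1, 127.9] [0.688 0.014 0.046]
top shell_mid 0.95 [387.6, 146.9] [ 0.663 -0.254  0.005]
top tape_mid 0.69 [418.3, 276.8] [ 0.339 -0.276  0.024]
top driver_mid 0.73 [455.8, 188.2] [ 0.545 -0.401  0.023]
strip [ 0.50435698 -0.04701772  0.20665004]
```

View pics/fin_wrist.png

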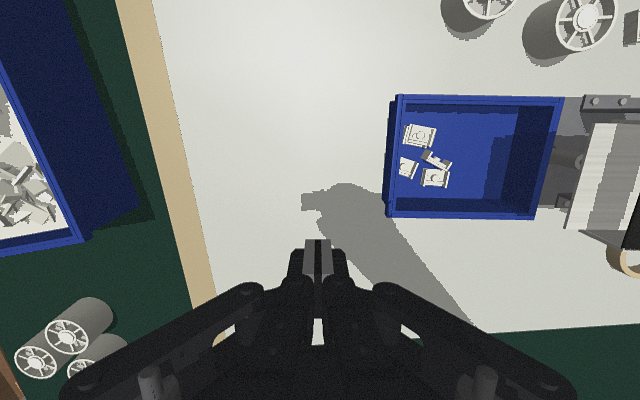

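View pics/fin_scene.png

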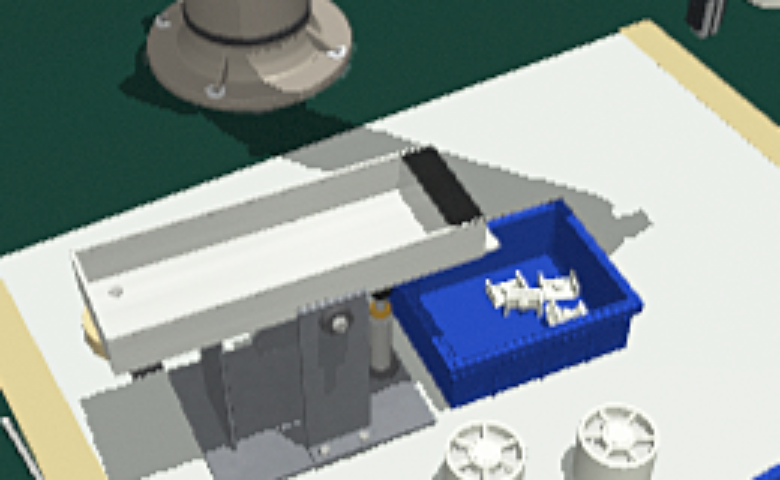

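View pics/fin_top.png

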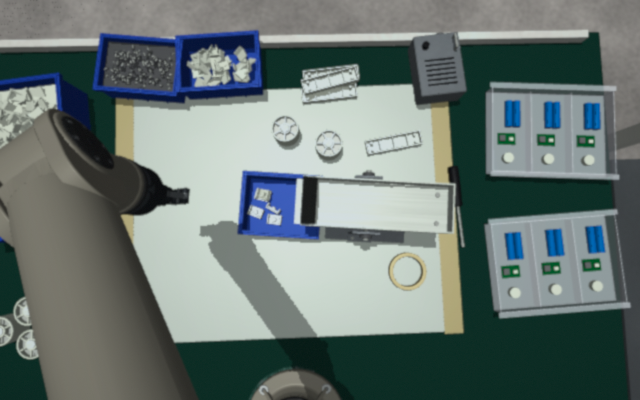

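The tray is empty, but I count only four clips for sure in the bin. I'll zoom in for the fifth, which may be under another.

Run:
```python
from h import *
o=r.get_obs()
im,d=r.grab_frame("wrist"); save("z_w",cv2.resize(im[90:225,380:570],None,fx=4,fy=4,interpolation=cv2.INTER_CUBIC))
W=cloud("wrist",d,o)
C=im.astype(int); wht=(C.min(2)>110)&(W[...,2]<.06)&(W[...,2]>.004)&(W[...,1]>-.07)&(W[...,1]<.13)&(abs(W[...,0]-.51)<.07)
n,l,st,ce=cv2.connectedComponentsWithStats(wht.astype(np.uint8))
for i in range(1,n):
    if st[i,4]>15: 
        q=W[l==i]; print(st[i],np.round(q.min(0),3),np.round(q.max(0),3),np.round(np.median(q,0),3))
im,d=r.grab_frame("top"); save("z_t",cv2.resize(im[165:245,235:325],None,fx=7,fy=7,interpolation=cv2.INTER_CUBIC))
```

```text
[395 125  35  24 584] [0.522 0.051 0.005] [0.555 0.094 0.036] [0.539 0.072 0.018]
[417 152  29  37 524] [0.464 0.027 0.004] [0.518 0.065 0.03 ] [0.484 0.046 0.015]
[392 157  20  23 268] [0.481 0.072 0.005] [0.511 0.096 0.019] [0.496 0.084 0.008]
```

View pics/z_w.png

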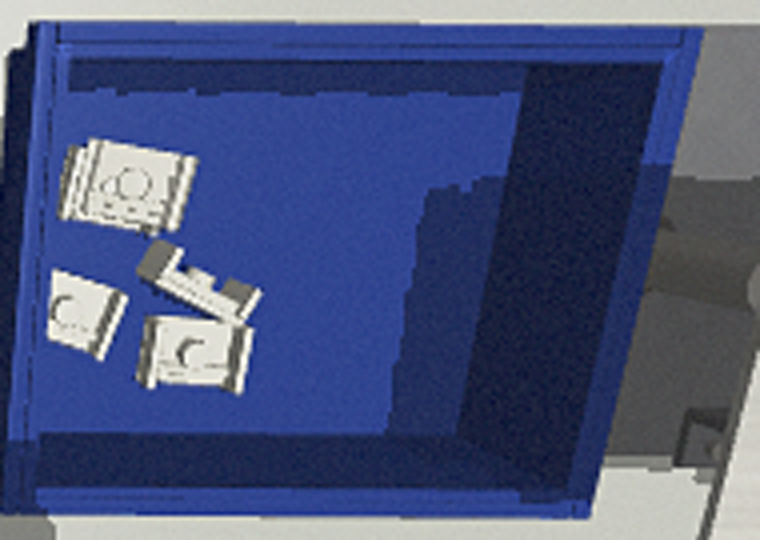

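View pics/z_t.png

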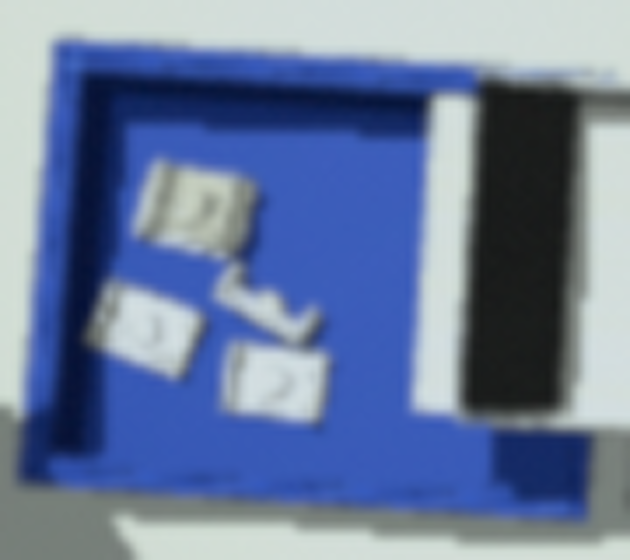

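The top-left group is two stacked clips. Its plate sits at 18 mm, one clip height above a flat one (8 mm), it peaks at 36 mm, and a second clip's edge shows at its left. That makes five in the bin. The bystanders read the same as at the start, so I'll hand in.

Run:
```python
from bench import r
o=r.get_obs(); print(o["clock"],o["contact_force"]); print(r.hand_in())
```

```text
19.6333 [-0.49575769 -0.30865598  0.39577465]
the job is handed in; nothing more can be done
None
```

The tray is emptied into the blue bin and back level on its rest; I handed the job in at 19.6 s.

- **Bin:** I gripped it by the far rim and slid and turned it under the mouth. It ended about 191 mm ahead of the stand's origin, centred and parallel to the tray.
- **Tipping:** I pressed the strip down slowly until the force rose from about 2.5 N to 7–8 N, so the tray was firmly on its stop. I held it there for about 2 s. The highest reading at the strip was 7.9 N, against the 20 N limit.
- **Return:** I eased the tray up with the fingers in contact, at about 12 mm/s near the end, until the force fell to zero.

**Last checks:**
- **Tray and surroundings:** the tray floor is empty and the strip is back at its starting height. The bystanders I re-measured read the same as at the start to within a few mm; the second fan head I only compared by eye. The arm was touching nothing.
- **Clip count:** only three clips lie clearly apart in the bin. I take the fourth shape to be two stacked clips, because its plate sits one clip height higher and a second edge shows. The network's clip detections in the bin were too weak to count by, so the total of five rests on the depth data and the empty tray.
- **Order of checks:** I recognised the fifth clip only after raising the tray. While holding it on the stop I had confirmed only that its floor was clear.

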